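Set the round clay pots in their saucers

TASK

Pick out the three round clay pots and stand each one upright in the saucer of its own size, flat on the saucer's floor: smallest pot in the smallest saucer, middle pot in the middle saucer, largest pot in the largest. Leave the saucers standing on the table, and leave the square pots, the measuring cup and the funnel where they stand.

Things in the scene. Friction and masses are not known exactly. Their poses are not given: they have to be found in the camera images.
- pot_small: The smallest round pot: terracotta flowerpot, empty and open, round: rim 40 mm across (outside), foot 30 mm across, 50 mm tall, wall 4 mm; the top 18 mm is an upright collar at the full rim width, a good place to grip; below it the wall tapers to the foot. About 50 g (may vary by a third). Stands upright. Origin: centre of the underside; z up along its axis.
- pot_medium: The middle-sized round pot: terracotta flowerpot, empty and open, round: rim 52 mm across (outside), foot 39 mm across, 60 mm tall, wall 4 mm; the top 18 mm is an upright collar at the full rim width, a good place to grip; below it the wall tapers to the foot. About 90 g (may vary by a third). Stands upright. Origin: centre of the underside; z up along its axis.
- pot_large: The largest round pot: terracotta flowerpot, empty and open, round: rim 66 mm across (outside), foot 50 mm across, 70 mm tall, wall 4 mm; the top 18 mm is an upright collar at the full rim width, a good place to grip; below it the wall tapers to the foot. About 150 g (may vary by a third). Stands upright. Origin: centre of the underside; z up along its axis.
- saucer_small: The smallest saucer: round terracotta saucer lying loose on the table: rim 66 mm across (outside), 14 mm high, flat inner floor 50 mm across, lying 5 mm above the underside; the wall flares outwards. 70 g. Origin: centre of the underside; z up.
- saucer_medium: The middle-sized saucer: round terracotta saucer lying loose on the table: rim 83 mm across (outside), 15 mm high, flat inner floor 59 mm across, lying 5 mm above the underside; the wall flares outwards. 110 g. Origin: centre of the underside; z up.
- saucer_large: The largest saucer: round terracotta saucer lying loose on the table: rim 100 mm across (outside), 16 mm high, flat inner floor 70 mm across, lying 5 mm above the underside; the wall flares outwards. 170 g. Origin: centre of the underside; z up.
- square_small: Smaller square terracotta flowerpot, empty and open, standing upright: 48 mm by 48 mm over its collar, 54 mm tall. Not to be moved. Origin: centre of the underside; x and y square to its sides, z up.
- square_large: Larger square terracotta flowerpot, empty and open, standing upright: 60 mm by 60 mm over its collar, 64 mm tall. Not to be moved. Origin: centre of the underside; x and y square to its sides, z up.
- measuring_cup: Steel measuring cup, upright, open: 62 mm across, 55 mm tall, with a loop handle reaching out on its +y side to about 67 mm from its axis. Not to be moved. Origin: centre of the underside; z up.
- funnel: Grey hard silicone funnel standing mouth down: 76 mm across at the table, narrowing to a 16 mm spout that points up, 72 mm tall. Not to be moved. Origin: centre of the mouth at table level; z up along the spout.
There are look-alikes about, which are no part of the job. Leave any purple look-alike of the pot_medium alone.

How it is judged:
By the outcome, as a careful person would: the job done as asked, in the order asked, and still so for the second after the job is handed in, with the robot touching nothing.
It also fails if it takes over 96 s, if anything falls off the work surface, if the arm or the gripper's body presses on something with over 40 N, if the wrist force passes 120 N, or if a joint passes its speed limit or range.

ROBOT

A 7-joint arm with a two-finger parallel gripper is mounted at the origin on the work surface. World frame = base frame: x ahead of the robot, y to its left, z up, the work surface at z = 0. Lengths are in m, angles in rad, forces in N, time in s.
With the tool pointing down it reaches from about 0.4 to 0.875 m from the base axis. Payload 19.3 kg.
Tool frame: the origin (TCP) lies midway between the tips of the shut fingers; the grasp point (between the pads) lies 19 mm behind it; z points along the fingers, y is the direction in which the jaws open and shut (so a half turn about z gives the same grasp; the last joint's range is limited). The gripper opens to 85 mm and grips with 20 to 120 N. Pads are 22 mm wide; open, the fingers measure 114 mm over their backs; the gripper's body (76 mm by 85 mm) begins 54 mm behind the grasp point. The pads swing forward as they close: fully open they stand 13 mm farther back than shut.
Start: joints at [1.089, 0.521, -0.036, 1.599, 0.021, 1.021, -0.113], TCP at [0.25, -0.573, 0.231] pointing down, gripper open.
Joint ranges: [-2.91, 2.91], [-0.3, 2.13], [-1.5, 1.42], [0.17, 2.43], [-1.26, 4.41], [0.16, 1.93], [-2.52, 2.52]. Speed limits (rad/s): [1.89, 1.89, 2.39, 2.39, 3.01, 3.01, 3.01].

INTERFACE

Orientations are given as [roll, pitch, yaw] about the fixed x, y, z axes, in that order (R = Rz(yaw) Ry(pitch) Rx(roll)).
In Python, from workcell import bot, eyes gives the robot as it stands. The module is installed in compiled form; this text tells all that it offers.
- The arm moves only by the shell command python3 -m jog 'ROWS' [FORCE]. ROWS is JSON, a list of rows, each an object with "delta_pos": the shift along the world's x, y, z in mm, a list of three; "spin": the turn about the world's z in rad; "claw": the closure, from 0 (fully open) to 1 (shut). In form: [{"delta_pos": [tx, ty, tz], "spin": spin, "claw": claw}, ...]. A call has 1 to 8 rows; each row is the pose to reach, as a shift and turn from the pose measured when the call began; what a row does not reach only later rows make up. A row lasts 1/10 s, in which the tool goes at most 50 mm and 8.59 degrees, less where a joint would pass 70% of its speed; a pose out of reach is approached as far as the arm can. A call with a gripper value outside its range is refused whole. The fingers move at their own pace and stop on an object; FORCE is the grip in N (left out, the last holds). Time passes only in rows, so rows that repeat a pose let the fingers close. It gives the time, the measured TCP pose, the force and the opening at its end, in the units of the state.
- bot.observe(): the state, without advancing time (a new reading comes with each control period).
- eyes.grab_frame(name): name is "side" or "top" or "wrist"; returns the picture (384x512x3 uint8, blue, green, red); there is no depth.
- eyes.camera_params(name): a dict with "fx", "fy", "cx", "cy" (pixels), "origin" and "attitude" of the camera in the world. Camera axes: x right, y up, looking along -z (the intrinsics and any distortion apply to the point x, -y, -z); pixel columns grow to the right and rows downward; lengths in m; the calibration is good to about 2 mm. The wrist camera is an equidistant fisheye: a pixel r from the principal point sees the ray r / f radians off the axis. A picture is of the moment at which its call begins: read the wrist's pose just before it. camera_params takes no time and is no camera call; for the wrist camera it gives the pose at the moment of the call.
- bot.job_done(): hands the job in, once; it reports no verdict.
The state is a dict: "clock": time; "qpos": joint angles; "qd": joint speeds; "joint_efforts": joint torques, N m; "position": TCP position; "tool_rot": TCP orientation; "force": force on the tool from outside, world axes, zero at the start; "moment": the same for the moment, N m; "grip_width": finger opening in m.
Only numpy, scipy, OpenCV 4.12 (cv2) and the standard library are available. Lean on these libraries where they do the work, as an engineer would, in place of code of your own. Each camera call takes 0.05 s, during which the arm holds its last target. There are 200 camera calls.

## Working session

There is one attempt and no reset: what is moved stays moved. The work goes in short steps, Python scripts to look and compute and a shell command to move; the robot and the scene stay as the last step left them, time stands still between calls to the robot, and variables do not carry over. Pictures are saved under pics/ and viewed, about 12 in all and at most 16, crops included, and the job is handed in when it is done.

```bash
mkdir -p pics; python3 - <<'E'
from workcell import bot, eyes
import cv2
s=bot.observe(); print(s)
for n in("top","side"):
    p=eyes.camera_params(n); print(n,p)
    cv2.imwrite(f"pics/{n}0.png",eyes.grab_frame(n))
print(eyes.camera_params("wrist"))
E
```

```text
{'clock': 0.0, 'qpos': array([ 1.08879421,  0.52204126, -0.03635561,  1.6000025 ,  0.0211867 ,
        1.02107285, -0.11275334]), 'qd': array([ 0.00147147, -0.0006562 ,  0.00123761, -0.00013036,  0.00104947,
        0.00089273,  0.00088205]), 'joint_efforts': array([ 1.26919433e-03, -9.27124071e+01,  1.98055364e+00, -3.69942033e+01,
        1.78365433e-02,  8.10212310e-03, -8.65830953e-05]), 'position': array([ 0.25001563, -0.57245245,  0.2307104 ]), 'tool_rot': array([-3.14045425e+00,  5.49564047e-05,  4.11856240e-01]), 'force': array([-0.26111307, -0.78536932, -0.03849101]), 'moment': array([ 0.00681582, -0.03951116, -0.02526958]), 'grip_width': 0.08496951839280367}
top {'fx': 446.0354475403936, 'fy': 446.0354475403936, 'cx': 253.12448637348604, 'cy': 199.8657558902178, 'origin': array([0.47270591, 0.01147574, 0.95637799]), 'attitude': array([ 0.08542419, -0.01145375, -1.54665769])}
side {'fx': 378.82582203937756, 'fy': 378.82582203937756, 'cx': 265.8713744528057, 'cy': 193.09587218023455, 'origin': array([ 0.54744638, -0.6339865 ,  0.57788998]), 'attitude': array([ 0.86761288, -0.0028293 , -0.03671954])}
{'fx': 297.3186396354542, 'fy': 297.3186396354542, 'cx': 251.37211691120334, 'cy': 195.64951178045163, 'origin': array([ 0.31112322, -0.54663552,  0.37355437]), 'attitude': array([-2.66859087e-01,  4.81479314e-04, -1.15865518e+00])}
```

View pics/top0.png

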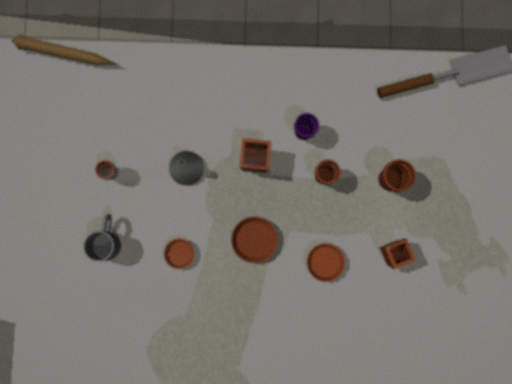

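View pics/side0.png

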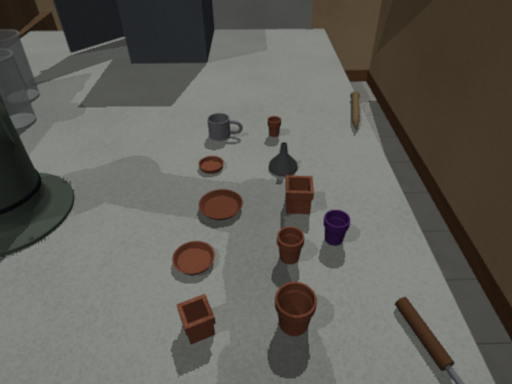

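The top view shows three round terracotta pots: small (106,170), medium (327,172) and large (398,176). The saucers are small (180,254), medium (326,262) and large (255,240). Possible confusions are the square pots at (256,155) and (399,254), the purple pot at (306,126), the cup at (102,246) and the funnel at (187,168). The side view agrees: round pots at (274,126), (290,245) and (296,308).

```bash
cat >h.py <<'E'
import numpy as np, cv2
from scipy.spatial.transform import Rotation as R
def ray(p,u,v,fish=False):
    x,y=(u-p['cx'])/p['fx'],(v-p['cy'])/p['fy']
    if fish:
        r=np.hypot(x,y); k=np.sin(r)/max(r,1e-9); d=np.array([x*k,-y*k,-np.cos(r)])
    else: d=np.array([x,-y,-1])
    return R.from_euler('xyz',p['attitude']).apply(d)
def onplane(p,u,v,z,fish=False):
    d=ray(p,u,v,fish); o=np.array(p['origin']); return o+d*(z-o[2])/d[2]
def mask(im):
    b,g,r=[im[...,i].astype(int) for i in range(3)]
    return cv2.morphologyEx(((r>1.5*g)&(r>1.5*b)&(r>35)).astype(np.uint8),cv2.MORPH_CLOSE,np.ones((5,5)))
def blob(m,u,v):
    cs,_=cv2.findContours(m,cv2.RETR_EXTERNAL,cv2.CHAIN_APPROX_NONE)
    return max((c for c in cs if cv2.pointPolygonTest(c,(u,v),True)>-4),key=cv2.contourArea)[:,0,:].astype(float)
def rim(p,c,z,rad,fish=False):
    """contour cast on rim plane; far side from the camera is the rim: fit circle of known radius there"""
    from scipy.optimize import least_squares
    P=np.array([onplane(p,*q,z,fish)[:2] for q in c]); o=np.array(p['origin'])[:2]
    ctr=P.mean(0)
    for _ in range(5):
        a=ctr-o; a/=np.linalg.norm(a)
        S=P[(P-ctr)@a>-0.1*rad]
        f=least_squares(lambda q:np.linalg.norm(S-q,axis=1)-rad,ctr,loss='soft_l1',f_scale=.001); ctr=f.x
    g=least_squares(lambda q:np.linalg.norm(S-q[:2],axis=1)-q[2],[*ctr,rad]).x
    return ctr,g[2]
E
python3 - <<'E'
from h import *
from workcell import eyes
p=eyes.camera_params("top"); im=cv2.imread("pics/top0.png"); m=mask(im)
for n,u,v,z,r in [("pot_s",106,170,.05,.02),("pot_m",327,172,.06,.026),("pot_l",398,176,.07,.033),("sau_s",180,254,.014,.033),("sau_m",326,262,.015,.0415),("sau_l",255,240,.016,.05)]:
    c=blob(m,u,v); q,g=rim(p,c,z,r); print(n,len(c),q.round(4),"free r",round(g,4),"hyp",np.hypot(*q).round(3))
for n,u,v,z in [("purple",306,126,.06),("sqL",256,155,.064),("sqS",399,254,.054),("cup",102,246,.055),("handle",108,218,.03),("fun",187,168,.03)]: print(n,onplane(p,u,v,z)[:2].round(3))
a=[cv2.resize(im[y-40:y+40,x-40:x+40],(260,260)) for x,y in [(106,170),(327,172),(398,176)]]
cv2.imwrite("pics/crop.png",cv2.convertScaleAbs(np.hstack(a),alpha=1.6))
E
```

```text
Traceback (most recent call last):
  File "h.py", line 16, in blob
    return max((c for c in cs if cv2.pointPolygonTest(c,(u,v),True)>-4),key=cv2.contourArea)[:,0,:].astype(float)
           ~~~^^^^^^^^^^^^^^^^^^^^^^^^^^^^^^^^^^^^^^^^^^^^^^^^^^^^^^^^^^^^^^^^^^^^^^^^^^^^^^
ValueError: max() iterable argument is empty
```

```bash
sed -i 's/(r>1.5\*g)&(r>1.5\*b)&(r>35)/(r>1.25*g)\&(r>1.25*b)\&(r>25)/' h.py
python3 - <<'E'
from h import *
from workcell import eyes
p=eyes.camera_params("top"); im=cv2.imread("pics/top0.png"); m=mask(im)
a=[cv2.resize(im[y-40:y+40,x-40:x+40],(260,260)) for x,y in [(106,170),(327,172),(398,176)]]
b=[cv2.resize(m[y-40:y+40,x-40:x+40]*150,(260,260)) for x,y in [(106,170),(327,172),(398,176)]]
cv2.imwrite("pics/crop.png",np.vstack([cv2.convertScaleAbs(np.hstack(a),alpha=1.6),cv2.cvtColor(np.hstack(b),8)]))
print(im[165:176:5,100:114:4].tolist())
for n,u,v,z,r in [("pot_s",106,170,.05,.02),("pot_m",327,172,.06,.026),("pot_l",398,176,.07,.033),("sau_s",180,254,.014,.033),("sau_m",326,262,.015,.0415),("sau_l",255,240,.016,.05)]:
  try:
    c=blob(m,u,v); q,g=rim(p,c,z,r); print(n,len(c),q.round(4),"free r",round(g,4),"hyp",np.hypot(*q).round(3))
  except Exception as e: print(n,e)
for n,u,v,z in [("purple",306,126,.06),("sqL",256,155,.064),("sqS",399,254,.054),("cup",102,246,.055),("handle",108,218,.03),("fun",187,168,.03)]: print(n,onplane(p,u,v,z)[:2].round(3))
E
```

```text
[[[25, 34, 56], [29, 40, 65], [27, 37, 58], [43, 57, 93]], [[48, 50, 68], [44, 48, 59], [48, 56, 74], [52, 64, 95]], [[54, 62, 77], [52, 55, 67], [57, 68, 91], [58, 66, 82]]]
pot_s 53 [0.6053 0.3068] free r 0.018 hyp 0.679
pot_m 73 [ 0.61   -0.1465] free r 0.0254 hyp 0.627
pot_l 97 [ 0.6058 -0.2894] free r 0.0317 hyp 0.671
sau_s 87 [0.4383 0.1539] free r 0.0313 hyp 0.465
sau_m 108 [ 0.4271 -0.1507] free r 0.0394 hyp 0.453
sau_l 133 [0.4708 0.    ] free r 0.0478 hyp 0.471
purple [ 0.704 -0.102]
sqL [ 0.641 -0.001]
sqS [ 0.448 -0.294]
cup [0.45  0.303]
handle [0.507 0.302]
fun [0.616 0.143]
```

View pics/crop.png

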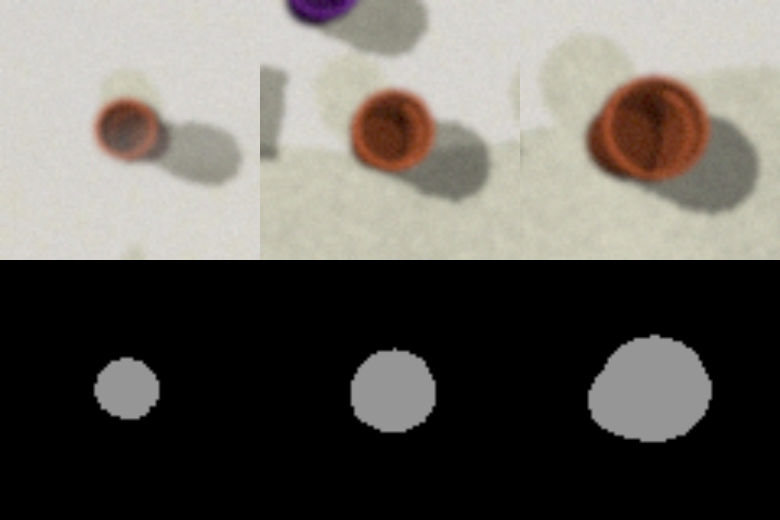

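All three choices are confirmed round and unglazed terracotta. I'm moving to hover over the small pot, at (0.605, 0.307).

```bash
python3 -m jog '[{"delta_pos":[130,330,0],"spin":0,"claw":0},{"delta_pos":[130,330,0],"spin":0,"claw":0},{"delta_pos":[130,330,0],"spin":0,"claw":0},{"delta_pos":[130,330,0],"spin":0,"claw":0},{"delta_pos":[130,330,0],"spin":0,"claw":0},{"delta_pos":[130,330,0],"spin":0,"claw":0},{"delta_pos":[130,330,0],"spin":0,"claw":0},{"delta_pos":[130,330,0],"spin":0,"claw":0}]'; python3 -c "
from workcell import bot;print(bot.observe()['qpos'].round(2))"
```

```text
clock: 0.9
position: [0.3819, -0.2374, 0.2309]
tool_rot: [-3.14, -0.001, 0.418]
force: [-0.7, -1.1, 0.1]
grip_width: 0.0855
[ 0.57  0.25 -0.17  2.03  0.05  0.86 -0.78]
```

```bash
python3 -m jog '[{"delta_pos":[110,270,0],"spin":0,"claw":0},{"delta_pos":[110,270,0],"spin":0,"claw":0},{"delta_pos":[110,270,0],"spin":0,"claw":0},{"delta_pos":[110,270,0],"spin":0,"claw":0},{"delta_pos":[110,270,0],"spin":0,"claw":0},{"delta_pos":[110,270,0],"spin":0,"claw":0},{"delta_pos":[223,540,0],"spin":0,"claw":0},{"delta_pos":[223,540,0],"spin":0,"claw":0}]' >/dev/null
python3 -m jog '[{"delta_pos":[113,200,-50],"spin":0,"claw":0},{"delta_pos":[113,200,-50],"spin":0,"claw":0},{"delta_pos":[113,200,-50],"spin":0,"claw":0},{"delta_pos":[113,200,-50],"spin":0,"claw":0},{"delta_pos":[113,200,-50],"spin":0,"claw":0},{"delta_pos":[113,200,-50],"spin":0,"claw":0},{"delta_pos":[113,200,-50],"spin":0,"claw":0}]'; python3 -c "
from workcell import bot;print(bot.observe()['qpos'].round(2))"
```

```text
clock: 2.4
position: [0.6436, 0.3265, 0.1795]
tool_rot: [-3.14, 0.001, 0.419]
force: [0.2, -0.3, -0.4]
grip_width: 0.0852
[-0.38  0.74 -0.31  1.34  0.23  1.09 -1.87]
```

```bash
cat >w.py <<'E'
import sys
from h import *
from workcell import bot,eyes
# usage: w.py name x y z rad : measure a rim near (x,y) in the wrist view
def pix(p,P):
    q=R.from_euler('xyz',p['attitude']).inv().apply(np.array(P)-p['origin']); d=np.array([q[0],-q[1],-q[2]])
    t=np.arctan2(np.hypot(d[0],d[1]),d[2]); s=t/np.hypot(d[0],d[1])
    return p['cx']+p['fx']*d[0]*s,p['cy']+p['fy']*d[1]*s
if __name__=="__main__":
    n=sys.argv[1]; x,y,z,r=map(float,sys.argv[2:6])
    p=eyes.camera_params("wrist"); im=eyes.grab_frame("wrist"); cv2.imwrite(f"pics/{n}.png",im)
    u,v=pix(p,(x,y,z)); print("pix",u,v)
    c=blob(mask(im),u,v); q,g=rim(p,c,z,r,True)
    s=bot.observe(); print("centre",q.round(4),"free r",g.round(4),"minus TCP mm",((q-s['position'][:2])*1000).round(1),"tcp z",s['position'][2].round(4))
E
python3 w.py w1 .605 .307 .05 .02
```

```text
pix 252.93966583219435 229.9070137067784
centre [0.607  0.3072] free r 0.0193 minus TCP mm [-36.9 -18.4] tcp z 0.1803
```

View pics/w1.png

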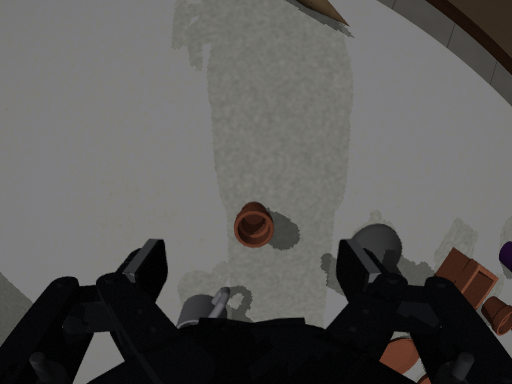

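Wrist view: the small pot sits at pixel (254,228) and measures (0.607, 0.307), which agrees with the top camera within 2 mm. I'm descending on it.

```bash
python3 -m jog '[{"delta_pos":[-37,-18.5,-30],"spin":0,"claw":0},{"delta_pos":[-37,-18.5,-70],"spin":0,"claw":0},{"delta_pos":[-37,-18.5,-100],"spin":0,"claw":0},{"delta_pos":[-37,-18.5,-125],"spin":0,"claw":0},{"delta_pos":[-37,-18.5,-150],"spin":0,"claw":0},{"delta_pos":[-37,-18.5,-163],"spin":0,"claw":0},{"delta_pos":[-37,-18.5,-163],"spin":0,"claw":0},{"delta_pos":[-37,-18.5,-163],"spin":0,"claw":0}]'
python3 -m jog '[{"delta_pos":[0,0,0],"spin":0,"claw":1},{"delta_pos":[0,0,0],"spin":0,"claw":1},{"delta_pos":[0,0,0],"spin":0,"claw":1},{"delta_pos":[0,0,0],"spin":0,"claw":1},{"delta_pos":[0,0,0],"spin":0,"claw":1},{"delta_pos":[0,0,0],"spin":0,"claw":1},{"delta_pos":[0,0,0],"spin":0,"claw":1},{"delta_pos":[0,0,0],"spin":0,"claw":1}]' 25
```

```text
clock: 3.25
position: [0.6074, 0.3069, 0.0184]
tool_rot: [-3.141, -0.001, 0.417]
force: [0.4, -0.7, 0.2]
grip_width: 0.0856
clock: 4.05
position: [0.6079, 0.3072, 0.0193]
tool_rot: [-3.14, -0.002, 0.417]
force: [-0.6, 0.6, 6.1]
grip_width: 0.0385
```

```bash
python3 -m jog '[{"delta_pos":[0,0,40],"spin":0,"claw":1},{"delta_pos":[0,0,80],"spin":0,"claw":1},{"delta_pos":[-15,-14,100],"spin":0,"claw":1},{"delta_pos":[-45,-40,100],"spin":0,"claw":1},{"delta_pos":[-75,-70,100],"spin":0,"claw":1},{"delta_pos":[-105,-100,100],"spin":0,"claw":1},{"delta_pos":[-140,-130,100],"spin":0,"claw":1},{"delta_pos":[-170,-153,100],"spin":0,"claw":1}]'
python3 -m jog '[{"delta_pos":[-10,-10,0],"spin":0,"claw":1},{"delta_pos":[-10,-10,0],"spin":0,"claw":1},{"delta_pos":[-10,-10,0],"spin":0,"claw":1}]'
python3 w.py w2 .438 .154 .014 .033
```

```text
clock: 4.85
position: [0.4361, 0.1524, 0.1195]
tool_rot: [-3.141, -0.002, 0.416]
force: [1.3, 0.4, -0.6]
grip_width: 0.0387
clock: 5.15
position: [0.4268, 0.1428, 0.1199]
tool_rot: [-3.141, -0.003, 0.416]
force: [0.5, 0.2, 0.6]
grip_width: 0.0384
pix 243.80638713393262 177.4836304681098
centre [0.3401 0.1043] free r 0.0432 minus TCP mm [-86.8 -38.8] tcp z 0.1197
```

View pics/w2.png

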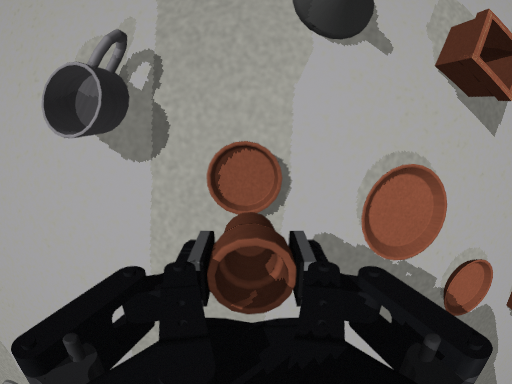

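The saucer rim spans columns 208–283 and rows 141–213, so its centre is (245,178). The predicted pixel was (244,177.5), so the estimate holds. The automatic fit had merged the pot with the saucer. The pot is held upright, so I'm lowering it.

```bash
python3 -m jog '[{"delta_pos":[11,11,-10],"spin":0,"claw":1},{"delta_pos":[11,11,-45],"spin":0,"claw":1},{"delta_pos":[11,11,-70],"spin":0,"claw":1},{"delta_pos":[11,11,-83],"spin":0,"claw":1},{"delta_pos":[11,11,-90],"spin":0,"claw":1},{"delta_pos":[11,11,-94],"spin":0,"claw":1},{"delta_pos":[11,11,-95],"spin":0,"claw":1},{"delta_pos":[11,11,-95],"spin":0,"claw":1}]'
```

```text
clock: 6.0
position: [0.4383, 0.1543, 0.0251]
tool_rot: [-3.141, -0.004, 0.417]
force: [0.5, -0.0, -0.2]
grip_width: 0.0387
```

```bash
python3 -m jog '[{"delta_pos":[0,0,-1],"spin":0,"claw":1},{"delta_pos":[0,0,-2],"spin":0,"claw":1},{"delta_pos":[0,0,-2],"spin":0,"claw":1}]'
```

```text
clock: 6.3
position: [0.4392, 0.1548, 0.024]
tool_rot: [-3.141, -0.006, 0.417]
force: [-1.6, -0.1, 15.3]
grip_width: 0.0382
```

```bash
python3 -m jog '[{"delta_pos":[0,0,0.5],"spin":0,"claw":0.4},{"delta_pos":[0,0,0.5],"spin":0,"claw":0.3},{"delta_pos":[0,0,0.5],"spin":0,"claw":0.2},{"delta_pos":[0,0,0.5],"spin":0,"claw":0.1},{"delta_pos":[0,0,0.5],"spin":0,"claw":0},{"delta_pos":[0,0,0.5],"spin":0,"claw":0},{"delta_pos":[0,0,30],"spin":0,"claw":0},{"delta_pos":[0,0,75],"spin":0,"claw":0}]'
python3 -m jog '[{"delta_pos":[20,-40,50],"spin":0,"claw":0},{"delta_pos":[40,-80,80],"spin":0,"claw":0},{"delta_pos":[65,-120,80],"spin":0,"claw":0},{"delta_pos":[85,-160,80],"spin":0,"claw":0},{"delta_pos":[110,-200,80],"spin":0,"claw":0},{"delta_pos":[130,-240,80],"spin":0,"claw":0},{"delta_pos":[150,-280,80],"spin":0,"claw":0},{"delta_pos":[170,-300,80],"spin":0,"claw":0}]'
python3 w.py w3 .61 -.1465 .06 .026
python3 -c "
from workcell import eyes;import cv2;cv2.imwrite('pics/s1.png',cv2.convertScaleAbs(cv2.resize(eyes.grab_frame('side')[80:280,150:400],(750,600)),alpha=1.4))"
```

```text
clock: 7.1
position: [0.4378, 0.1545, 0.0983]
tool_rot: [-3.14, -0.002, 0.417]
force: [1.1, -0.4, 0.2]
grip_width: 0.0854
clock: 7.9
position: [0.6078, -0.1502, 0.178]
tool_rot: [-3.141, -0.001, 0.413]
force: [0.1, 0.3, 0.3]
grip_width: 0.0852
pix 247.80176673574223 186.72187202636817
centre [ 0.6132 -0.1491] free r 0.0253 minus TCP mm [3.1 2.9] tcp z 0.1778
```

View pics/s1.png

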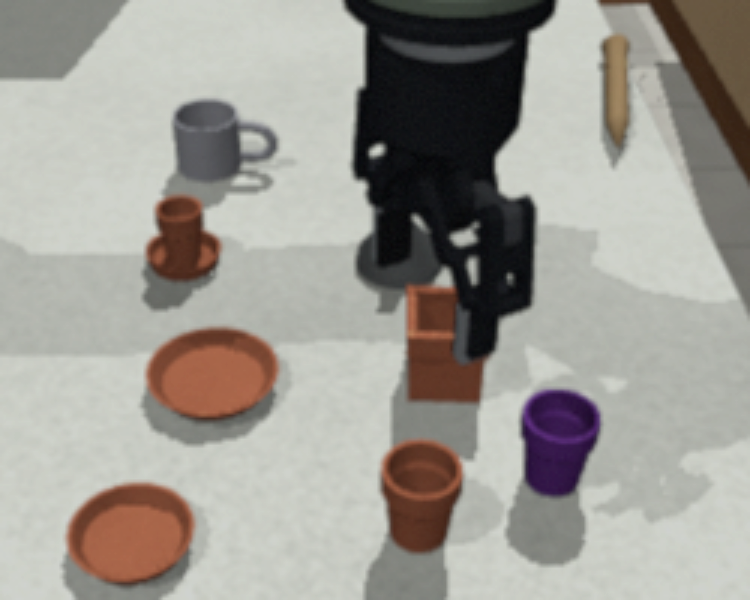

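The small pot stands upright in its saucer (crop pixel 180,235). Next is the medium pot.

```bash
python3 -m jog '[{"delta_pos":[2,4,-30],"spin":0,"claw":0},{"delta_pos":[2,4,-70],"spin":0,"claw":0},{"delta_pos":[2,4,-100],"spin":0,"claw":0},{"delta_pos":[2,4,-125],"spin":0,"claw":0},{"delta_pos":[2,4,-145],"spin":0,"claw":0},{"delta_pos":[2,4,-153],"spin":0,"claw":0},{"delta_pos":[2,4,-153],"spin":0,"claw":0},{"delta_pos":[2,4,-153],"spin":0,"claw":0}]'
python3 -m jog '[{"delta_pos":[0,0,0],"spin":0,"claw":1},{"delta_pos":[0,0,0],"spin":0,"claw":1},{"delta_pos":[0,0,0],"spin":0,"claw":1},{"delta_pos":[0,0,0],"spin":0,"claw":1},{"delta_pos":[0,0,0],"spin":0,"claw":1},{"delta_pos":[0,0,0],"spin":0,"claw":1},{"delta_pos":[0,0,0],"spin":0,"claw":1},{"delta_pos":[0,0,0],"spin":0,"claw":1}]' 30
```

```text
clock: 8.8
position: [0.6113, -0.1451, 0.0255]
tool_rot: [-3.142, -0.002, 0.413]
force: [0.8, 0.3, -0.1]
grip_width: 0.0851
clock: 9.6
position: [0.6121, -0.1453, 0.0265]
tool_rot: [3.141, -0.004, 0.413]
force: [1.0, 0.2, 8.9]
grip_width: 0.0497
```

```bash
python3 -m jog '[{"delta_pos":[0,0,40],"spin":0,"claw":1},{"delta_pos":[0,0,80],"spin":0,"claw":1},{"delta_pos":[-30,-2,110],"spin":0,"claw":1},{"delta_pos":[-70,-5,110],"spin":0,"claw":1},{"delta_pos":[-110,-10,110],"spin":0,"claw":1},{"delta_pos":[-150,-15,110],"spin":0,"claw":1},{"delta_pos":[-190,-17,110],"spin":0,"claw":1},{"delta_pos":[-205,-17,110],"spin":0,"claw":1}]'
python3 -m jog '[{"delta_pos":[0,0,0],"spin":0,"claw":1},{"delta_pos":[0,0,0],"spin":0,"claw":1}]'
python3 w.py w4 .427 -.151 .015 .0415
```

```text
clock: 10.4
position: [0.4035, -0.1629, 0.1368]
tool_rot: [3.14, -0.002, 0.411]
force: [0.7, -0.6, -0.5]
grip_width: 0.0494
clock: 10.6
position: [0.404, -0.1631, 0.1373]
tool_rot: [3.14, -0.003, 0.411]
force: [0.6, -0.3, -0.2]
grip_width: 0.0499
pix 248.13679541789418 161.69951455339336
centre [ 0.3006 -0.2107] free r 0.0677 minus TCP mm [-104.   -47.7] tcp z 0.1371
```

View pics/w4.png

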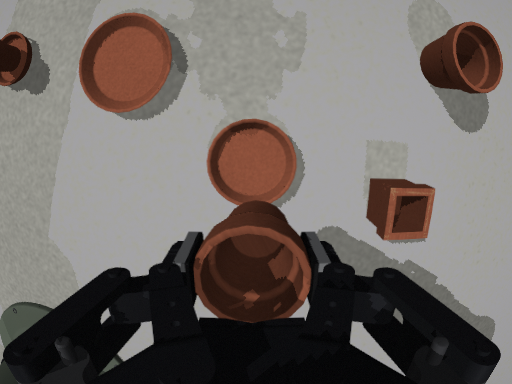

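Saucer centre is at pixel (252.5,163.5) against a predicted (248,162), a shift of about 4 mm in -y. I'm correcting the target to (0.427, -0.154).

```bash
python3 -m jog '[{"delta_pos":[23,9,-10],"spin":0,"claw":1},{"delta_pos":[23,9,-45],"spin":0,"claw":1},{"delta_pos":[23,9,-75],"spin":0,"claw":1},{"delta_pos":[23,9,-93],"spin":0,"claw":1},{"delta_pos":[23,9,-100],"spin":0,"claw":1},{"delta_pos":[23,9,-104],"spin":0,"claw":1},{"delta_pos":[23,9,-106],"spin":0,"claw":1},{"delta_pos":[23,9,-106],"spin":0,"claw":1}]'
```

```text
clock: 11.45
position: [0.4283, -0.154, 0.0318]
tool_rot: [3.139, -0.004, 0.412]
force: [0.2, 0.1, -1.0]
grip_width: 0.0496
```

```bash
python3 -m jog '[{"delta_pos":[0,0,-1],"spin":0,"claw":1},{"delta_pos":[0,0,-2],"spin":0,"claw":1},{"delta_pos":[0,0,-2],"spin":0,"claw":1}]'
```

```text
clock: 11.75
position: [0.4294, -0.1545, 0.0309]
tool_rot: [3.137, -0.006, 0.411]
force: [0.1, -0.2, 14.5]
grip_width: 0.0498
```

```bash
python3 -m jog '[{"delta_pos":[0,0,0.5],"spin":0,"claw":0.3},{"delta_pos":[0,0,0.5],"spin":0,"claw":0.2},{"delta_pos":[0,0,0.5],"spin":0,"claw":0.1},{"delta_pos":[0,0,0.5],"spin":0,"claw":0},{"delta_pos":[0,0,0.5],"spin":0,"claw":0},{"delta_pos":[0,0,0.5],"spin":0,"claw":0},{"delta_pos":[0,0,30],"spin":0,"claw":0},{"delta_pos":[0,0,75],"spin":0,"claw":0}]'
python3 -m jog '[{"delta_pos":[10,-5,50],"spin":0,"claw":0},{"delta_pos":[40,-25,80],"spin":0,"claw":0},{"delta_pos":[75,-50,80],"spin":0,"claw":0},{"delta_pos":[110,-80,80],"spin":0,"claw":0},{"delta_pos":[145,-105,80],"spin":0,"claw":0},{"delta_pos":[178,-135,80],"spin":0,"claw":0},{"delta_pos":[178,-135,80],"spin":0,"claw":0},{"delta_pos":[178,-135,80],"spin":0,"claw":0}]'
python3 w.py w5 .606 -.289 .07 .033
python3 -c "
from workcell import eyes;import cv2;cv2.imwrite('pics/s2.png',cv2.convertScaleAbs(cv2.resize(eyes.grab_frame('side')[180:380,130:380],(750,600)),alpha=1.4))"
```

```text
clock: 12.55
position: [0.4281, -0.1539, 0.1052]
tool_rot: [3.14, -0.003, 0.412]
force: [0.2, -1.1, 0.6]
grip_width: 0.0853
clock: 13.35
position: [0.6059, -0.2889, 0.1842]
tool_rot: [3.141, -0.002, 0.411]
force: [-0.5, 0.3, -0.3]
grip_width: 0.0849
pix 250.57034554347294 191.65539677729691
centre [ 0.6086 -0.292 ] free r 0.0322 minus TCP mm [ 3.  -3.7] tcp z 0.1846
```

View pics/s2.png

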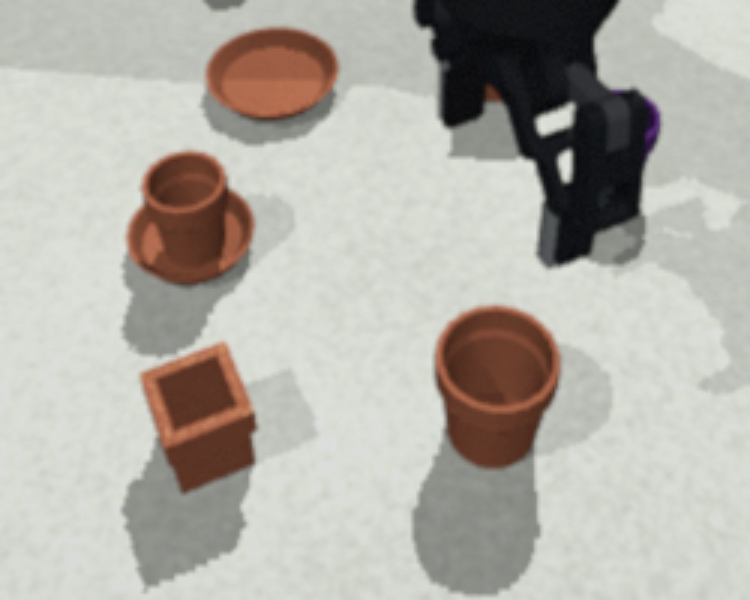

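View pics/w5.png

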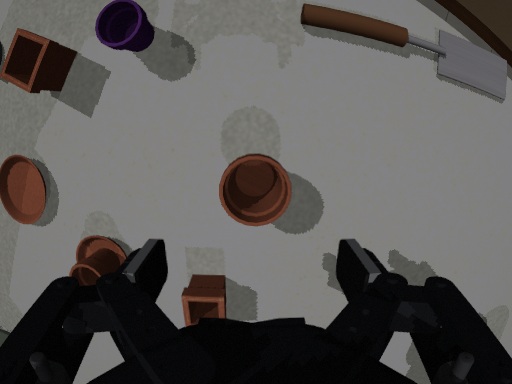

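The medium pot stands upright in its saucer. In the wrist view the large pot's rim is centred at (255,189), which measures (0.6085, -0.292). I'm descending on it.

```bash
python3 -m jog '[{"delta_pos":[3,-3.5,-30],"spin":0,"claw":0},{"delta_pos":[3,-3.5,-70],"spin":0,"claw":0},{"delta_pos":[3,-3.5,-95],"spin":0,"claw":0},{"delta_pos":[3,-3.5,-120],"spin":0,"claw":0},{"delta_pos":[3,-3.5,-140],"spin":0,"claw":0},{"delta_pos":[3,-3.5,-152],"spin":0,"claw":0},{"delta_pos":[3,-3.5,-152],"spin":0,"claw":0},{"delta_pos":[3,-3.5,-152],"spin":0,"claw":0}]'
python3 -m jog '[{"delta_pos":[0,0,0],"spin":0,"claw":1},{"delta_pos":[0,0,0],"spin":0,"claw":1},{"delta_pos":[0,0,0],"spin":0,"claw":1},{"delta_pos":[0,0,0],"spin":0,"claw":1},{"delta_pos":[0,0,0],"spin":0,"claw":1},{"delta_pos":[0,0,0],"spin":0,"claw":1},{"delta_pos":[0,0,0],"spin":0,"claw":1}]' 35
```

```text
clock: 14.25
position: [0.6089, -0.2916, 0.034]
tool_rot: [3.14, -0.003, 0.413]
force: [0.5, 1.0, 0.1]
grip_width: 0.0854
clock: 14.95
position: [0.6098, -0.2917, 0.0358]
tool_rot: [3.139, -0.004, 0.413]
force: [-3.2, 2.6, 12.4]
grip_width: 0.0637
```

```bash
python3 -m jog '[{"delta_pos":[0,0,40],"spin":0,"claw":1},{"delta_pos":[0,0,80],"spin":0,"claw":1},{"delta_pos":[-10,15,115],"spin":0,"claw":1},{"delta_pos":[-30,55,120],"spin":0,"claw":1},{"delta_pos":[-55,95,120],"spin":0,"claw":1},{"delta_pos":[-80,135,120],"spin":0,"claw":1},{"delta_pos":[-105,175,120],"spin":0,"claw":1},{"delta_pos":[-130,215,120],"spin":0,"claw":1}]'
python3 -m jog '[{"delta_pos":[-25,35,0],"spin":0,"claw":1},{"delta_pos":[-39,64,0],"spin":0,"claw":1},{"delta_pos":[-39,64,0],"spin":0,"claw":1},{"delta_pos":[-39,64,0],"spin":0,"claw":1}]'
python3 w.py w6 .471 0 .016 .05
```

```text
clock: 15.75
position: [0.4787, -0.0755, 0.1566]
tool_rot: [3.138, -0.006, 0.412]
force: [1.2, 1.8, -2.4]
grip_width: 0.0636
clock: 16.15
position: [0.44, -0.0111, 0.1573]
tool_rot: [3.137, -0.007, 0.414]
force: [0.1, 0.1, -2.2]
grip_width: 0.0635
pix 252.24478862367184 152.17868661412908
centre [ 0.3289 -0.0623] free r 0.1175 minus TCP mm [-111.3  -50.6] tcp z 0.1571
```

View pics/w6.png

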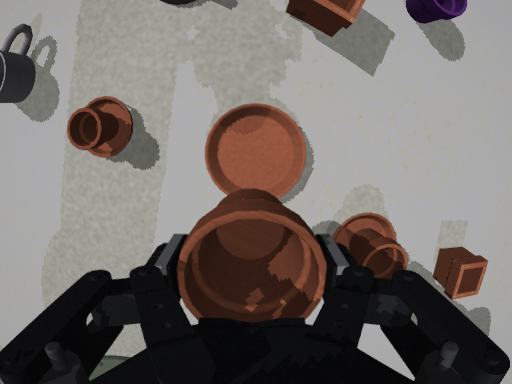

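The saucer centre is at about (256,152.5) against a predicted (252,152), so I'm shifting about 3 mm in -y. The pot hangs upright.

```bash
python3 -m jog '[{"delta_pos":[31.5,9,-10],"spin":0,"claw":1},{"delta_pos":[31.5,9,-45],"spin":0,"claw":1},{"delta_pos":[31.5,9,-80],"spin":0,"claw":1},{"delta_pos":[31.5,9,-102],"spin":0,"claw":1},{"delta_pos":[31.5,9,-110],"spin":0,"claw":1},{"delta_pos":[31.5,9,-114],"spin":0,"claw":1},{"delta_pos":[31.5,9,-116],"spin":0,"claw":1},{"delta_pos":[31.5,9,-116],"spin":0,"claw":1}]'
python3 -m jog '[{"delta_pos":[0,0,-1],"spin":0,"claw":1},{"delta_pos":[0,0,-1],"spin":0,"claw":1}]'
```

```text
clock: 17.0
position: [0.4723, -0.003, 0.0418]
tool_rot: [3.136, -0.008, 0.412]
force: [-0.4, -0.2, -1.3]
grip_width: 0.0635
clock: 17.2
position: [0.4727, -0.0031, 0.0414]
tool_rot: [3.136, -0.009, 0.412]
force: [0.0, -0.1, -0.9]
grip_width: 0.0631
```

```bash
python3 -m jog '[{"delta_pos":[0,0,-1],"spin":0,"claw":1},{"delta_pos":[0,0,-2],"spin":0,"claw":1},{"delta_pos":[0,0,-2],"spin":0,"claw":1}]'
```

```text
clock: 17.5
position: [0.4734, -0.0028, 0.0405]
tool_rot: [3.135, -0.01, 0.412]
force: [-6.1, 1.4, 26.4]
grip_width: 0.0636
```

```bash
python3 -m jog '[{"delta_pos":[0,0,0.5],"spin":0,"claw":0.2},{"delta_pos":[0,0,0.5],"spin":0,"claw":0.15},{"delta_pos":[0,0,0.5],"spin":0,"claw":0.1},{"delta_pos":[0,0,0.5],"spin":0,"claw":0},{"delta_pos":[0,0,0.5],"spin":0,"claw":0},{"delta_pos":[0,0,0.5],"spin":0,"claw":0},{"delta_pos":[0,0,30],"spin":0,"claw":0},{"delta_pos":[0,0,75],"spin":0,"claw":0}]'
python3 -m jog '[{"delta_pos":[0,-20,80],"spin":0,"claw":0},{"delta_pos":[0,-60,110],"spin":0,"claw":0},{"delta_pos":[-10,-110,110],"spin":0,"claw":0},{"delta_pos":[-30,-160,110],"spin":0,"claw":0},{"delta_pos":[-50,-210,110],"spin":0,"claw":0},{"delta_pos":[-70,-260,110],"spin":0,"claw":0},{"delta_pos":[-90,-310,110],"spin":0,"claw":0},{"delta_pos":[-110,-350,110],"spin":0,"claw":0}]' >/dev/null
python3 -m jog '[{"delta_pos":[-30,-150,0],"spin":0,"claw":0},{"delta_pos":[-30,-150,0],"spin":0,"claw":0},{"delta_pos":[-30,-150,0],"spin":0,"claw":0},{"delta_pos":[-30,-150,0],"spin":0,"claw":0}]'
python3 - <<'E'
from h import *
from workcell import eyes
t=eyes.grab_frame('top'); cv2.imwrite('pics/top9.png',cv2.convertScaleAbs(cv2.resize(t[100:310,70:450],(798,441)),alpha=1.4))
cv2.imwrite('pics/side9.png',cv2.convertScaleAbs(cv2.resize(eyes.grab_frame('side')[100:350,130:390],(624,600)),alpha=1.4))
d=cv2.absdiff(t,cv2.imread('pics/top0.png')).max(2)
for n,u,v in [("purple",306,126),("sqL",256,155),("sqS",399,254),("cup",102,246),("fun",187,168)]: print(n,np.percentile(d[v-18:v+18,u-18:u+18],98))
E
```

```text
clock: 18.3
position: [0.472, -0.0026, 0.1148]
tool_rot: [3.137, -0.006, 0.413]
force: [1.1, 0.0, 0.5]
grip_width: 0.0852
clock: 19.5
position: [0.3401, -0.4826, 0.2242]
tool_rot: [3.136, -0.005, 0.407]
force: [-1.7, 1.1, 0.0]
grip_width: 0.0852
purple 13.0
sqL 18.0
sqS 18.0
cup 9.0
fun 19.0
```

View pics/top9.png

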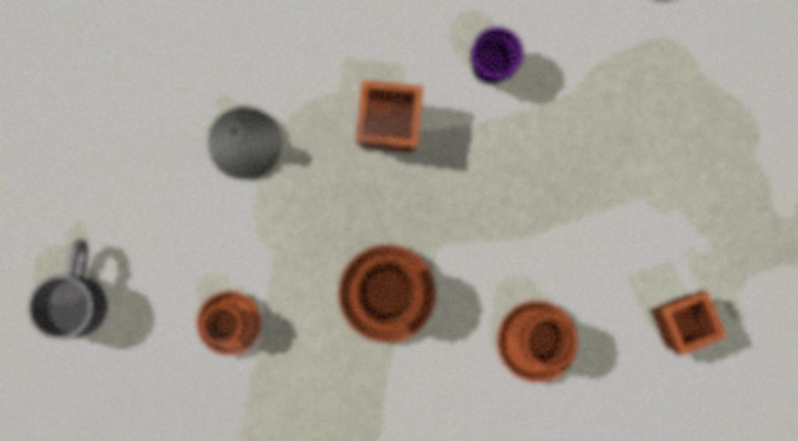

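View pics/side9.png

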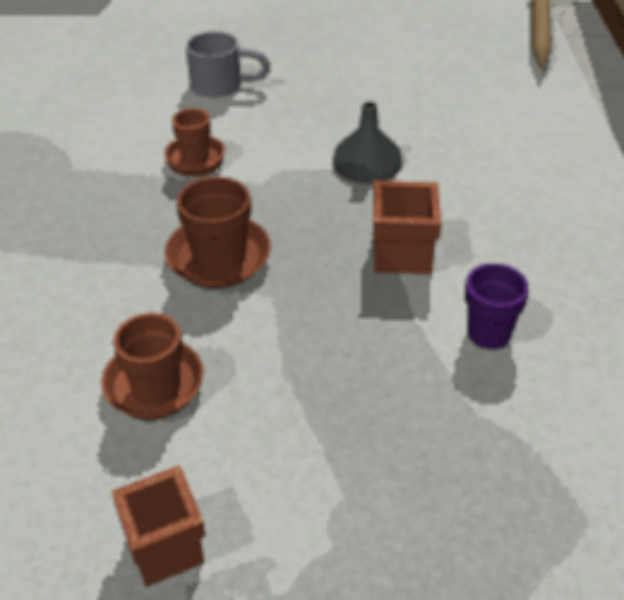

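Parallax accounts for the offsets between each pot rim and its saucer, so all three pots are centred within a few mm and level. The top and side views agree, and nothing else has moved.

```bash
python3 -c "
from workcell import bot
print(bot.job_done(), bot.observe()['clock'])"
```

```text
the job is handed in; nothing more can be done
the job is handed in; nothing more can be done
```

I placed the small, medium and large round pots, in that order, each in the saucer of its own size, and handed the job in at about 20 s on the robot clock.

- **Final views:** In the top and side pictures all three pots stand upright on their saucer floors. The rim-to-saucer offsets match parallax to within a few mm.
- **Contact forces:** The highest wrist force I read was about 27 N, when the large pot touched down. Forces were only read at the end of each move.
- **Other objects:** The square pots, measuring cup, funnel and purple pot show only noise-level differences from the first top picture.
- **Checks that failed or disagreed:** The automatic saucer fit in the wrist view failed all three times because the held pot merged with the saucer in the colour mask. I read the rim pixels by eye instead. For the medium and large saucers that differed from the top camera by about 4 mm, and I corrected for it. The gripper also read about 2 mm narrower than each rim.

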